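Fit the coconut rasp in the scraper's chuck

TASK

Fit the coconut rasp (the low toothed dome among the three heads in the wooden block) to the scraper: open the chuck wide enough if it is not, stand the shank fully home between the open jaws and let go, then turn the chuck's sleeve clockwise, seen from above, as far as it will go, so that the jaws hold the rasp tight, centred and upright. Pinch the rasp only lightly, for its thin blades bend, and leave the other two heads and everything else on the shelf where they are.

Things in the scene. Friction and masses are not known exactly. Their poses are not given: they have to be found in the camera images.
- rasp: Coconut rasp head, steel: low round dome of 8 toothed blades; 79 mm tall, 140 g, loose. Origin: shank tip, z up. Shank 10 mm thick, 49 mm long, last 6 mm tapered; flange 22 mm across at 49-53 mm; dome from 53 to 79 mm, widest (46 mm, straight sides) at 58-64 mm: pinch it there. Blades bend if both fingers together press over 100 N (50 N a side). Starts upright in any one of the block's holes.
- reamer: Citrus reamer head, steel: pointed ridged cone, 46 mm across, 93 mm tall over all, with the same shank and flange as the rasp. Stays in the block. Origin: centre of the shank's lower tip, z up.
- churner: Buttermilk churner head, steel: cross of four flat upright vanes on a thin hub, 48 mm across, 80 mm tall over all, same shank and flange as the rasp. Stays in the block. Origin: centre of the shank's lower tip, z up.
- block: Plain wooden block, 205 (its x) x 68 x 52 mm, fixed, holding the three heads. Origin: centre of its underside. Three 13 mm through holes in a row at x = -66, 0 and +66 mm; each head's flange rests on the block's top, so its origin is 3 mm above the shelf. Lift a head straight up 50 mm to free it.
- scraper: Upright coconut scraper, fixed: round steel motor housing 156 mm across at the foot, 132 mm at the top, 85 mm high; on it a keyless three-jaw chuck, axis vertical through the origin (centre of the underside). Heights above the shelf: rear collar (46 mm across) 85-98 mm, turning sleeve (54 mm) 99-151 mm, fixed nose (41 narrowing to 33 mm) 151-157 mm. The spindle is locked; only the sleeve turns.
- chuck_mouth (a point): Centre of the chuck's mouth, on its axis at the top of the nose, 157 mm above the shelf, z up. The bore is 17 mm across; fully open jaws stand a little inside it and leave a 15 mm opening (less as the sleeve is turned, see sleeve).
- chuck_floor (a point): Centre of the floor of the chuck's bore, on its axis, 40 mm below the mouth. A shank fully home stands on it: the rasp's origin is then here, its flange 9 mm and its dome's top 39 mm above the mouth (45 mm above the sleeve's top rim). Let go in open jaws, a head stays up but may lean up to about 0.2 rad.
- sleeve_top (a point): Centre of the sleeve's top rim, on the chuck's axis, 151 mm above the shelf; turns with the sleeve. The ribbed sleeve, 54 mm across, can be gripped from above around the fitted head with the TCP about level with this point: fingertips 19 mm down the sleeve, gripper body about 9 mm over the dome.
- sleeve (a joint): Angle of the chuck's sleeve, rad: 0 fully open, grows turning clockwise seen from above (tightening), stops at 0 and 3.0; stays where left, needs about 0.2 N m. The three jaws move together, 1 mm inwards and 1 mm upwards per rad from a 15 mm opening at 0; they meet a 10 mm shank at about 2.5 and press harder from there to the stop (about 11 N each). Starts anywhere from 0 to 2.0, as last left.
- jawa: One of the chuck's three steel jaws (7 mm wide, 35 mm tall), at 60 degrees from the scraper's x axis; all are driven together by the sleeve. Origin: on the chuck's axis at the housing's top when fully open; shifted with the jaw.
- jawb: One of the chuck's three steel jaws (7 mm wide, 35 mm tall), at 180 degrees from the scraper's x axis; all are driven together by the sleeve. Origin: on the chuck's axis at the housing's top when fully open; shifted with the jaw.
- jawc: One of the chuck's three steel jaws (7 mm wide, 35 mm tall), at 300 degrees from the scraper's x axis; all are driven together by the sleeve. Origin: on the chuck's axis at the housing's top when fully open; shifted with the jaw.
- bottle: Ribbed glass bottle with a grey hard silicone stopper, 70 mm across, 212 mm tall, standing free. Origin: centre of its underside.
- katori: Small steel katori (open bowl), 90 mm across, 42 mm tall, standing free. Origin: centre of its underside.
- spoonrest: Small wooden spoon rest, a shallow tray 115 x 75 x 18 mm, lying free. Origin: centre of its underside.
- dabba: Stainless masala dabba, a round lidded tin 160 mm across, 72 mm tall, 90 mm with its small knob, standing free. Origin: centre of its underside.
Mind the look-alikes: they are no part of the job. What is shaped like the rasp but orange, purple or red is not meant.

How it is judged:
By the outcome, as a careful person would: the job done as asked, in the order asked, and still so for the second after the job is handed in, with the robot touching nothing.
It also fails if it takes over 67 s, if anything falls off the work surface, if the arm or the gripper's body presses on something with over 40 N, if the wrist force passes 120 N, or if a joint passes its speed limit or range.

ROBOT

A 6-joint arm with a two-finger parallel gripper is mounted at the origin on the work surface. World frame = base frame: x ahead of the robot, y to its left, z up, the work surface at z = 0. Lengths are in m, angles in rad, forces in N, time in s.
With the tool pointing down it reaches from about 0.375 to 0.75 m from the base axis. Payload 9 kg.
Tool frame: the origin (TCP) lies between the finger pads, 19 mm behind the fingertips; this is the grasp point; z points along the fingers, y is the line along which they close (so a half turn about z gives the same grasp; the last joint's range is limited). The gripper opens to 85 mm and grips with 20 to 120 N. Pads are 22 mm wide; open, the fingers measure 114 mm over their backs; the gripper's body (76 mm by 85 mm) begins 54 mm behind the grasp point. The pads swing forward as they close: fully open they stand 13 mm farther back than shut.
Start: joints at [1.068, 0.104, 0.097, 1.564, 0, 1.353], TCP at [0.169, 0.576, 0.25] pointing down, gripper open.
Joint ranges: [-2.99, 2.99], [-0.84, 1.86], [-1.1, 1.16], [-1.84, 2.11], [-1.51, 1.56], [-3.14, 3.14]. Speed limits (rad/s): [2.22, 2.22, 2.57, 3.14, 3.14, 3.14].

INTERFACE

Orientations are given as a rotation vector (axis times angle).
In Python, from bench import manip, imaging gives the robot as it stands. The module is installed in compiled form; this text tells all that it offers.
- The arm moves only by the shell command python3 -m crank 'ROWS' [OPENING] [FORCE]. ROWS is JSON, a list of rows, each a list of 6 numbers: the shift along the world's x, y, z as a fraction of full scale, then the turn, a rotation vector about the world's x, y, z as a fraction of full scale. A call has 1 to 20 rows; each row shifts and turns the commanded pose from where the row before left it; what a row does not reach is not made up. Full scale, the value 1, is 0.025 m for a shift and 0.15 rad for a turn. A row lasts 1/10 s, in which the tool goes at most 50 mm and 8.59 degrees, less where a joint would pass 70% of its speed; a pose out of reach is approached as far as the arm can. A call with a number of a shift or a turn outside -1 to 1 is refused whole. A call with a gripper value outside its range is refused whole. OPENING is the opening, from -1 (shut) to 1 (fully open), set as the call begins (- or left out, the last holds). The fingers move at their own pace and stop on an object; FORCE is the grip in N (left out, the last holds). Time passes only in rows, so rows that do not move let the fingers close. It gives the time, the measured TCP pose, the force, the opening and the grip force at its end, in the units of the state.
- manip.get_obs(): the state, without advancing time (a new reading comes with each control period).
- imaging.snapshot(name): name is "scene" or "top" or "wrist"; returns the picture (384x512x3 uint8, red, green, blue); there is no depth.
- imaging.camera_info(name): a dict with "fx", "fy", "cx", "cy" (pixels), "R" (3x3) and "t" (3): a world point X has camera coordinates R X + t; the wrist camera has in their place "mount" (4x4, takes a point from camera to tool coordinates, whose origin is the TCP and whose axes are the flange's). Camera axes: x right, y down, z forward; pixel columns grow to the right and rows downward; lengths in m; the calibration is good to about 2 mm. A picture is of the moment at which its call begins: read the wrist's pose just before it. camera_info takes no time and is no camera call.
- manip.finish_job(): hands the job in; it is judged then, once.
The state is a dict: "t": time; "qpos": joint angles; "joint_velocities": joint speeds; "joint_efforts": joint torques, N m; "tool_pos": TCP position; "tcp_rot": TCP orientation; "force": force on the tool from outside, world axes, zero at the start; "ft_torque": the same for the moment, N m; "width": finger opening in m; "grasp_force": force on a finger pad.
Only numpy, scipy, OpenCV 4.12 (cv2) and the standard library are available. Lean on these libraries where they do the work, as an engineer would, in place of code of your own. Each camera call takes 0.05 s, during which the arm holds its last target. There are 200 camera calls.

## Working session

There is one attempt and no reset: what is moved stays moved. The work goes in short steps, Python scripts to look and compute and a shell command to move; the robot and the scene stay as the last step left them, time stands still between calls to the robot, and variables do not carry over. Pictures are saved under pics/ and viewed, at most 10 in all, crops included, and the job is handed in when it is done.

```bash
mkdir -p pics; python3 - <<'E'
from bench import manip, imaging
import cv2,numpy as np
o=manip.get_obs();print({k:np.round(v,4) for k,v in o.items()})
for n in("scene","top"):
    im=imaging.snapshot(n);cv2.imwrite(f"pics/{n}0.png",im[:,:,::-1])
    print(n,{k:np.round(v,4).tolist() for k,v in imaging.camera_info(n).items()})
print({k:np.round(v,4).tolist() for k,v in imaging.camera_info("wrist").items()})
E
```

```text
{'t': np.float64(0.0), 'qpos': array([ 1.0683,  0.1047,  0.0965,  1.5639, -0.    ,  1.3531]), 'joint_velocities': array([-0.0006, -0.0007,  0.0023, -0.0008,  0.0009,  0.0006]), 'joint_efforts': array([-3.00000e-04, -5.56937e+01,  5.03642e+01,  1.74000e-02,
       -4.00000e-04,  0.00000e+00]), 'tool_pos': array([0.1684, 0.5756, 0.2492]), 'tcp_rot': array([-4.4580e-01, -3.1094e+00,  2.0000e-03]), 'force': array([0.1597, 0.0927, 0.4474]), 'ft_torque': array([-0.028 ,  0.026 , -0.0512]), 'grasp_force': np.float64(0.0), 'width': np.float64(0.0851)}
scene {'fx': 449.0065, 'fy': 449.0065, 'cx': 254.2559, 'cy': 191.112, 'R': [[-0.6793, 0.7338, -0.0116], [0.6165, 0.562, -0.5514], [-0.3981, -0.3817, -0.8342]], 't': [0.3888, -0.287, 1.6582]}
top {'fx': 453.7166, 'fy': 453.7166, 'cx': 254.3455, 'cy': 188.7331, 'R': [[-0.0089, -0.9999, 0.0084], [-0.9958, 0.0081, -0.0913], [0.0912, -0.0092, -0.9958]], 't': [0.0062, 0.5676, 1.2779]}
{'fx': 323.9678, 'fy': 323.9678, 'cx': 255.1135, 'cy': 189.953, 'mount': [[-0.0003, -0.9651, -0.2617, 0.0646], [1.0, -0.0003, -0.0001, 0.0017], [-0.0, -0.2617, 0.9651, -0.1235], [0.0, 0.0, 0.0, 1.0]]}
```

View pics/top0.png

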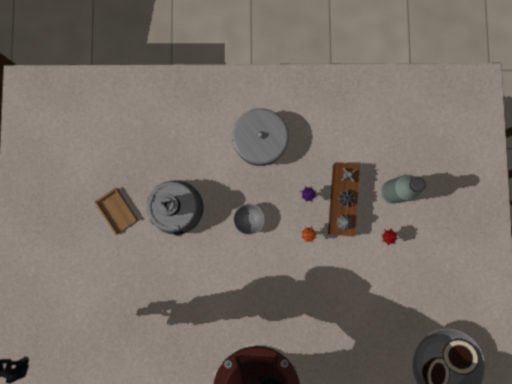

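View pics/scene0.png

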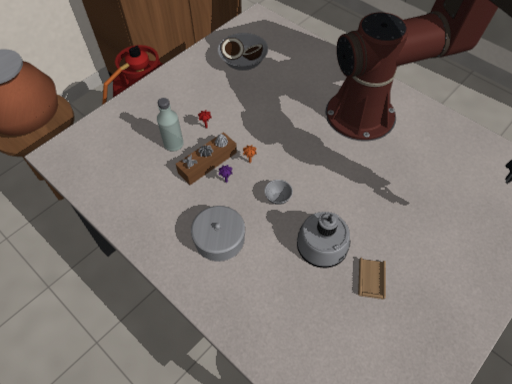

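```bash
python3 - <<'E'
import cv2,numpy as np
t=cv2.imread("pics/top0.png");s=cv2.imread("pics/scene0.png")
f=lambda im,x,y,w,h,k:cv2.resize(im[y:y+h,x:x+w],None,fx=k,fy=k,interpolation=cv2.INTER_CUBIC)
a=f(t,320,155,50,90,6);b=f(t,140,170,75,90,6)[:, :]
c=f(s,165,125,85,60,4)[:]; d=f(s,290,205,70,65,4)
W=np.zeros((540,790,3),np.uint8)
W[:,:300]=a;W[:,310:760]=b
cv2.imwrite("pics/c1.png",W)
W=np.zeros((270,640,3),np.uint8);W[:240,:340]=c;W[:260,350:630]=d
cv2.imwrite("pics/c2.png",W)
E
```

```text
(no output)
```

View pics/c1.png

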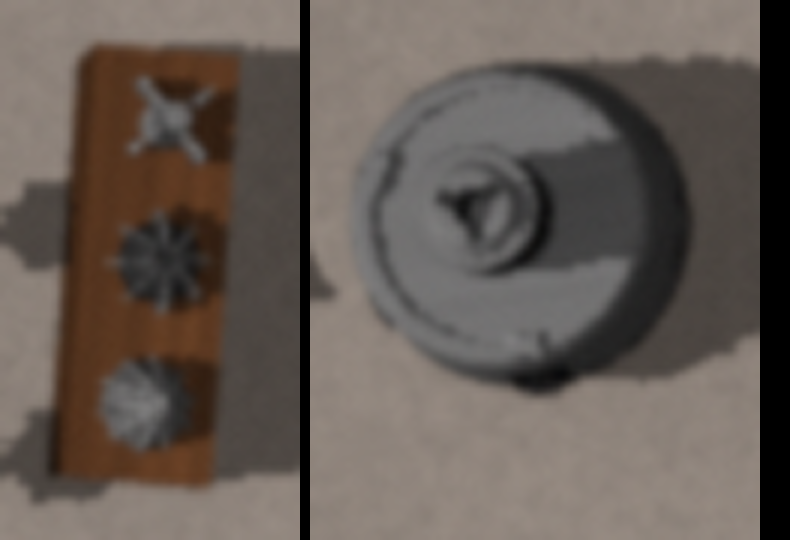

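View pics/c2.png

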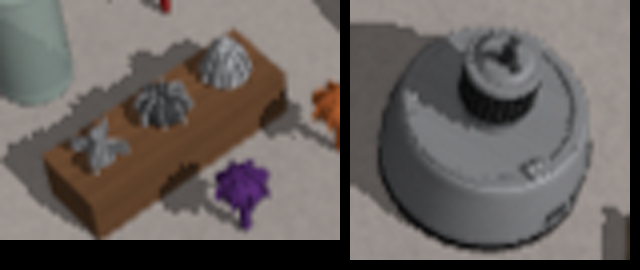

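The middle head, at top (347, 198.7) and scene (206, 151.5), is the low dome, so it is the rasp. The cone nearest the robot is the reamer and the far cross is the churner. The chuck mouth is near top (168.5, 205) and scene (327.5, 218).

```bash
cat > h.py <<'E'
from bench import manip, imaging
import cv2,numpy as np
from scipy.spatial.transform import Rotation as Ro
def cam(n,o=None):
    c=imaging.camera_info(n)
    K=np.array([[c["fx"],0,c["cx"]],[0,c["fy"],c["cy"]],[0,0,1.]])
    if n!="wrist": return K,np.array(c["R"]),np.array(c["t"])
    T=np.eye(4);T[:3,:3]=Ro.from_rotvec(o["tcp_rot"]).as_matrix();T[:3,3]=o["tool_pos"]
    M=np.linalg.inv(T@np.array(c["mount"]));return K,M[:3,:3],M[:3,3]
def at_z(px,z,C):
    K,R,t=C;d=R.T@np.linalg.inv(K)@np.array([*px,1.]);p=-R.T@t
    return p+d*(z-p[2])/d[2]
def proj(X,C):
    K,R,t=C;q=K@(R@np.array(X)+t);return q[:2]/q[2]
def tri(px,C1,px2,C2):
    P=lambda C:C[0]@np.c_[C[1],C[2]]
    X=cv2.triangulatePoints(P(C1),P(C2),np.array(px,float),np.array(px2,float))[:,0];return X[:3]/X[3]
E
python3 - <<'E'
from h import *
np.set_printoptions(precision=4,suppress=True)
T,S=cam("top"),cam("scene")
print("rasp",at_z((347,198.7),.072,T),at_z((206.2,151.5),.072,S),tri((347,198.7),T,(206.2,151.5),S))
print("chuck",at_z((168.3,205),.157,T),at_z((327.5,217.7),.157,S),tri((168.3,205),T,(327.5,217.7),S))
q=[at_z((320+x/6,155+y/6),.052,T) for x,y in((85,48),(240,48),(215,487),(55,475))];print(np.array(q)[:,:2])
o=manip.get_obs();print(Ro.from_rotvec(o["tcp_rot"]).as_matrix())
E
```

```text
rasp [ 0.5336 -0.2547  0.072 ] [ 0.5407 -0.2435  0.072 ] [ 0.5334 -0.2567  0.0547]
chuck [0.5155 0.2242 0.157 ] [0.518  0.2265 0.157 ] [0.5156 0.2252 0.1523]
[[ 0.6367 -0.2254]
 [ 0.6361 -0.2987]
 [ 0.4299 -0.2808]
 [ 0.4361 -0.2064]]
[[-0.9597  0.281  -0.0006]
 [ 0.281   0.9597 -0.0011]
 [ 0.0002 -0.0012 -1.    ]]
```

```bash
python3 -m crank '[[1,-1,0.06,0,0,0],[1,-1,0.06,0,0,0],[1,-1,0.06,0,0,0],[1,-1,0.06,0,0,0],[1,-1,0.06,0,0,0],[1,-1,0.06,0,0,0],[1,-1,0.06,0,0,0],[1,-1,0.06,0,0,0],[1,-1,0.06,0,0,0],[1,-1,0.06,0,0,0],[1,-1,0.06,0,0,0],[1,-1,0.06,0,0,0],[1,-1,0.06,0,0,0],[0.9,-1,0.06,0,0,0],[0,0,0,0,0,0],[0,0,0,0,0,0],[0,0,0,0,0,0]]' 1
python3 - <<'E'
from h import *
o=manip.get_obs();C=cam("wrist",o);im=imaging.snapshot("wrist");cv2.imwrite("pics/w1.png",im[:,:,::-1])
p=proj((.516,.225,.157),C);print(o["tool_pos"],o["tcp_rot"],o["t"],p)
x,y=int(p[0])-75,int(p[1])-60
cv2.imwrite("pics/w1c.png",cv2.resize(im[y:y+120,x:x+150,::-1],None,fx=5,fy=5,interpolation=cv2.INTER_CUBIC));print(x,y)
E
```

```text
t: 1.8
tool_pos: [0.5154, 0.2265, 0.2709]
tcp_rot: [-0.445, -3.109, -0.0]
force: [0.1, -0.5, 0.6]
width: 0.0857
grasp_force: 0.0
[0.51543635 0.2264784  0.27085403] [-4.44866047e-01 -3.10934612e+00 -2.13128021e-04] 1.8 [251.21574086 191.5728245 ]
176 131
```

View pics/w1c.png

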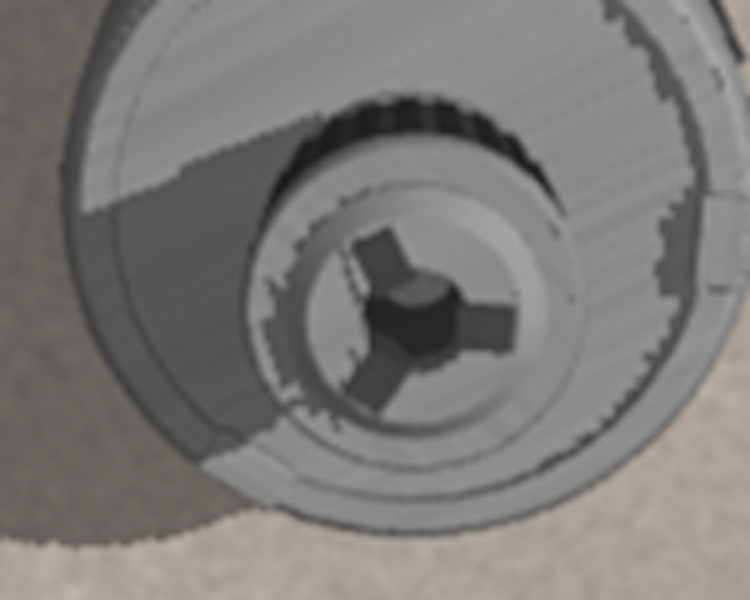

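```bash
python3 - <<'E'
from h import *
np.set_printoptions(precision=4,suppress=True)
o=manip.get_obs();C=cam("wrist",o)
f=lambda x,y,z:at_z((176+x/5-.4,131+y/5-.4),z,C)
print("nose",f(415,315,.157),"rim",f(416,300,.151))
for a in((245,300),(587,300),(416,470),(416,130)):print(f(*a,.151))
for a in((305,315),(525,315),(415,425),(415,205)):print("n",f(*a,.157))
c=f(415,315,.157)
im=cv2.imread("pics/w1.png")[170:218,230:290]
im=cv2.convertScaleAbs(im,alpha=1.8,beta=-20)
cv2.imwrite("pics/w1d.png",cv2.resize(im,None,fx=12,fy=12,interpolation=cv2.INTER_CUBIC))
E
```

```text
nose [0.5191 0.2301 0.157 ] rim [0.5185 0.2305 0.151 ]
[0.511 0.205 0.151]
[0.5259 0.2561 0.151 ]
[0.5456 0.2227 0.151 ]
[0.4928 0.2379 0.151 ]
n [0.5144 0.214  0.157 ]
n [0.5238 0.2462 0.157 ]
n [0.5361 0.2252 0.157 ]
n [0.5027 0.2349 0.157 ]
```

View pics/w1d.png

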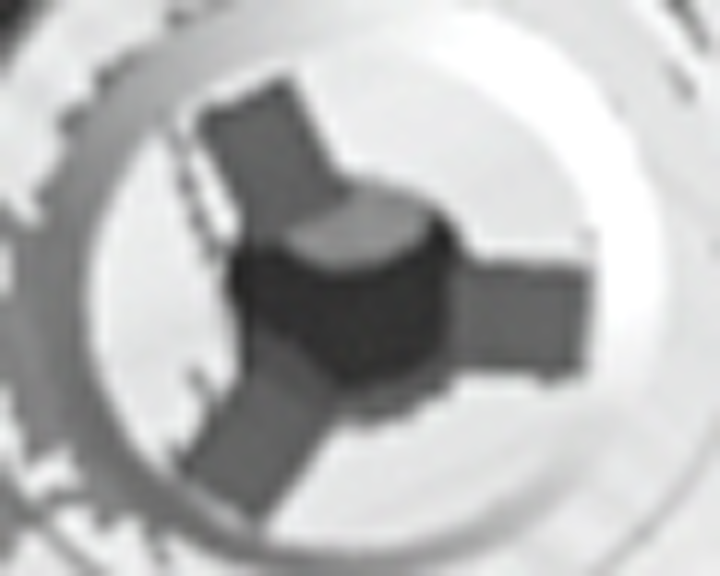

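The sleeve reads at about 0.5 rad, an opening of about 14 mm, with its axis near (0.519, 0.230). I'll grip the sleeve, which also checks the axis by touch, and open it fully.

```bash
python3 -m crank '[[0.13,0.14,0,0,0,0],[0,0,-1,0,0,0],[0,0,-1,0,0,0],[0,0,-1,0,0,0],[0,0,-1,0,0,0],[0,0,-0.8,0,0,0],[0,0,0,0,0,0],[0,0,0,0,0,0],[0,0,0,0,0,0]]' 1
python3 -m crank '[[0,0,0,0,0,0],[0,0,0,0,0,0],[0,0,0,0,0,0],[0,0,0,0,0,0],[0,0,0,0,0,0],[0,0,0,0,0,0],[0,0,0,0,0,0],[0,0,0,0,0,0]]' -1 20
```

```text
t: 2.75
tool_pos: [0.52, 0.2298, 0.1527]
tcp_rot: [0.445, 3.108, 0.001]
force: [-0.2, -0.1, 0.6]
width: 0.0852
grasp_force: 0.0
t: 3.55
tool_pos: [0.5195, 0.2281, 0.1522]
tcp_rot: [0.447, 3.109, -0.004]
force: [-4.0, -7.8, 7.3]
width: 0.0537
grasp_force: 21.2
```

```bash
python3 -m crank '[[0,-0.07,0,0,0,0.5],[0,0,0,0,0,0.7],[0,0,0,0,0,0.7],[0,0,0,0,0,0.7]]' - 40
python3 - <<'E'
from bench import manip
print(manip.get_obs()["ft_torque"])
E
python3 -m crank '[[0,0,0,0,0,0.5],[0,0,0,0,0,0.5]]'
python3 - <<'E'
from bench import manip
print(manip.get_obs()["ft_torque"],manip.get_obs()["qpos"])
E
```

```text
t: 3.95
tool_pos: [0.5196, 0.2283, 0.1524]
tcp_rot: [-0.172, 3.136, 0.003]
force: [-2.9, 5.3, 6.9]
width: 0.0526
grasp_force: 41.1
[ 0.51491588  0.64790904 -0.22222745]
t: 4.15
tool_pos: [0.5195, 0.2285, 0.1524]
tcp_rot: [-0.405, 3.114, 0.003]
force: [-3.0, 4.7, 6.2]
width: 0.0531
grasp_force: 41.1
[ 0.71898712  0.54838369 -0.18963405] [ 0.18309564  0.0072802  -0.17977575  1.38216676  0.00174185 -0.07569777]
```

```bash
for i in 1; do python3 -m crank '[[0,0,0,0,0,0.5],[0,0,0,0,0,0.5]]'; done
python3 - <<'E'
from bench import manip
print(manip.get_obs()["ft_torque"],manip.get_obs()["qpos"])
E
python3 -m crank '[[0,0,0,0,0,0.5],[0,0,0,0,0,0.5]]'
python3 - <<'E'
from bench import manip
print(manip.get_obs()["ft_torque"],manip.get_obs()["qpos"])
E
```

```text
t: 4.35
tool_pos: [0.5195, 0.2287, 0.1524]
tcp_rot: [-0.637, 3.075, 0.003]
force: [-3.7, 6.4, 6.9]
width: 0.0528
grasp_force: 41.1
[ 0.92277784  0.63187375 -0.18083267] [ 0.18323311  0.00727387 -0.17975071  1.38215082  0.0020902  -0.22562944]
t: 4.55
tool_pos: [0.5194, 0.2288, 0.1524]
tcp_rot: [-0.866, 3.018, 0.004]
force: [-4.5, 7.0, 6.3]
width: 0.053
grasp_force: 41.1
[ 1.10113917  0.65777758 -0.20423609] [ 0.18336801  0.00729802 -0.1797623   1.38226176  0.00246149 -0.37562874]
```

```bash
python3 -m crank '[[0,0,0,0,0,0.5],[0,0,0,0,0,0.5],[0,0,0,0,0,0.5],[0,0,0,0,0,0.5]]'
python3 - <<'E'
from bench import manip
print(manip.get_obs()["ft_torque"],manip.get_obs()["qpos"][5])
E
python3 -m crank '[[0,0,0,0,0,0.5],[0,0,0,0,0,0.5],[0,0,0,0,0,0.5]]'
python3 - <<'E'
from bench import manip
print(manip.get_obs()["ft_torque"],manip.get_obs()["qpos"][5])
E
```

```text
t: 4.95
tool_pos: [0.5192, 0.2291, 0.1524]
tcp_rot: [-1.308, 2.854, 0.004]
force: [-5.8, 7.6, 6.1]
width: 0.0531
grasp_force: 41.1
[ 1.41263278  0.84193183 -0.18246503] -0.6755787171361992
t: 5.25
tool_pos: [0.5188, 0.229, 0.1523]
tcp_rot: [-1.618, 2.691, 0.005]
force: [-4.7, 12.4, 7.0]
width: 0.0525
grasp_force: 45.4
[ 2.68248874  0.74436485 -1.12864444] -0.8995173707529187
```

```bash
python3 -m crank '[[0,0,0,0,0,0],[0,0,0,0,0,0],[0,0,0,0,0,0],[0,0,0,0,0,0],[0,0,0.5,0,0,0],[0,0,1,0,0,0],[0,0,1,0,0,0],[0,0,1,0,0,0],[0,0,0.5,0,0,0]]' 1
python3 -m crank '[[0.03,-0.97,0,0,0,-0.39],[0.03,-0.97,0,0,0,-0.39],[0.03,-0.97,0,0,0,-0.39],[0.03,-0.97,0,0,0,-0.39],[0.03,-0.97,0,0,0,-0.39],[0.03,-0.97,0,0,0,-0.39],[0.03,-0.97,0,0,0,-0.39],[0.03,-0.97,0,0,0,-0.39],[0.03,-0.97,0,0,0,-0.39],[0.03,-0.97,0,0,0,-0.39],[0.03,-0.97,0,0,0,-0.39],[0.03,-0.97,0,0,0,-0.39],[0.03,-0.97,0,0,0,-0.39],[0.03,-0.97,0,0,0,-0.39],[0.03,-0.97,0,0,0,-0.39],[0.03,-0.97,0,0,0,-0.39],[0.03,-0.97,0,0,0,-0.39],[0.03,-0.97,0,0,0,-0.39],[0.03,-0.97,0,0,0,-0.39],[0.03,-0.97,0,0,0,-0.39]]'
python3 -m crank '[[0,0,-1,0,0,0],[0,0,-1,0,0,0],[0,0,0,0,0,0],[0,0,0,0,0,0],[0,0,0,0,0,0]]'
python3 - <<'E'
from h import *
o=manip.get_obs();C=cam("wrist",o);im=imaging.snapshot("wrist");cv2.imwrite("pics/w2.png",im[:,:,::-1])
p=proj((.534,-.2545,.07),C);print(o["tool_pos"],o["tcp_rot"],p)
x,y=int(p[0])-130,int(p[1])-90
cv2.imwrite("pics/w2c.png",cv2.resize(im[max(y,0):y+180,x:x+260,::-1],None,fx=3,fy=3,interpolation=cv2.INTER_CUBIC));print(x,max(y,0))
E
```

```text
t: 6.15
tool_pos: [0.5201, 0.2277, 0.2544]
tcp_rot: [-1.613, 2.692, -0.002]
force: [-0.4, 0.1, 0.4]
width: 0.0853
grasp_force: 0.0
t: 8.15
tool_pos: [0.5342, -0.2584, 0.251]
tcp_rot: [-0.145, -3.138, -0.0]
force: [0.8, -0.4, -0.3]
width: 0.0857
grasp_force: 0.0
t: 8.65
tool_pos: [0.5348, -0.2576, 0.2028]
tcp_rot: [0.141, 3.137, -0.002]
force: [0.6, -0.3, -0.1]
width: 0.0854
grasp_force: 0.0
[ 0.5348387  -0.25762135  0.20276014] [ 1.40707829e-01  3.13685626e+00 -1.63848996e-03] [257.31776344 182.23848997]
127 92
```

View pics/w2c.png

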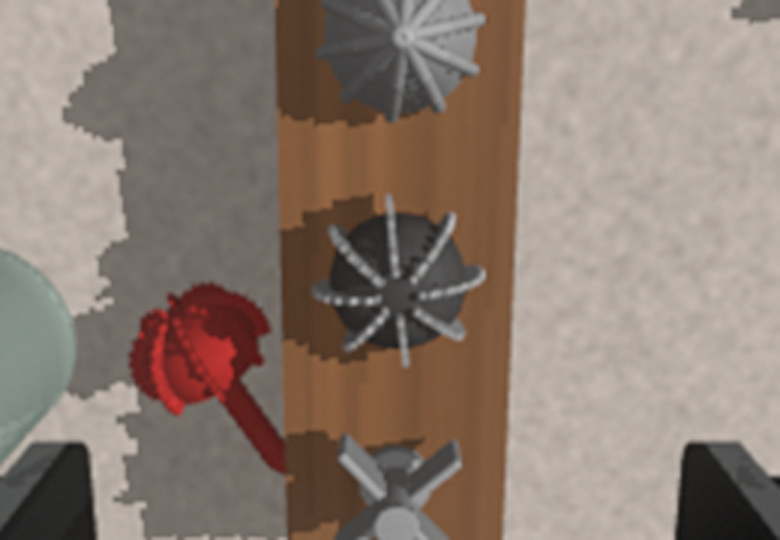

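The dark low dome sits at crop (398, 285), but the red look-alike is lying beside the block, not where it stood before. I'll check with the fixed cameras.

```bash
python3 - <<'E'
from h import *
a=imaging.snapshot("scene")[85:205,120:290,::-1];b=imaging.snapshot("top")[150:260,280:440,::-1]
a=cv2.resize(a,None,fx=3,fy=3,interpolation=cv2.INTER_CUBIC);b=cv2.resize(b,None,fx=1.7,fy=1.7,interpolation=cv2.INTER_CUBIC)
W=np.zeros((360,790,3),np.uint8);W[:,:510]=a;W[:b.shape[0],515:515+b.shape[1]]=b
cv2.imwrite("pics/s2.png",W);print(manip.get_obs()["t"])
E
```

```text
8.8
```

View pics/s2.png

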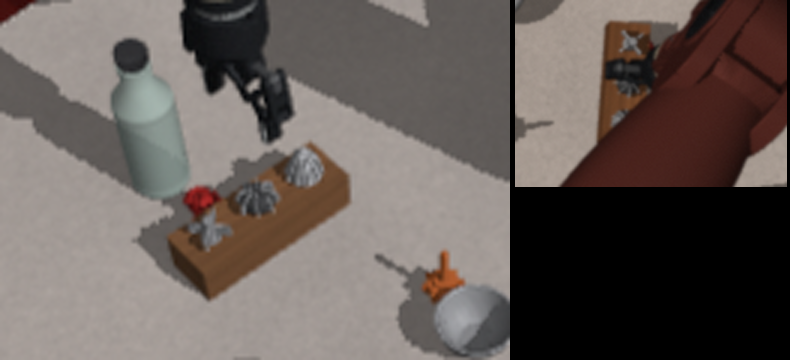

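The look-alikes have moved by themselves: the orange one is now upside down by the katori. They aren't part of the job. Next I'll measure the rasp.

```bash
python3 - <<'E'
from h import *
np.set_printoptions(precision=4,suppress=True)
import json
o=dict(tool_pos=[.53484,-.25762,.20276],tcp_rot=[.14071,3.13686,-.00164]);C=cam("wrist",o)
f=lambda x,y,z:at_z((127+x/3-.33,92+y/3-.33),z,C)
print("ring",f(399,280,.067),"hub",f(398,291,.082))
for a in((313,290),(485,275),(390,195),(405,365)):print(f(*a,.067))
for a in((279,200),(287,500),(521,200),(507,500)):print("block",f(*a,.052))
E
```

```text
ring [ 0.5373 -0.2528  0.067 ] hub [ 0.5363 -0.2532  0.082 ]
[ 0.538  -0.2767  0.067 ]
[ 0.538  -0.2292  0.067 ]
[ 0.5135 -0.2532  0.067 ]
[ 0.5621 -0.2533  0.067 ]
block [ 0.5146 -0.285   0.052 ]
block [ 0.6082 -0.2936  0.052 ]
block [ 0.5208 -0.2163  0.052 ]
block [ 0.6143 -0.2257  0.052 ]
```

```bash
python3 -m crank '[[0.08,0.14,0,0,0,0],[0,0,-1,0,0,0],[0,0,-1,0,0,0],[0,0,-1,0,0,0],[0,0,-1,0,0,0],[0,0,-0.6,0,0,0],[0,0,-0.5,0,0,0],[0,0,0,0,0,0],[0,0,0,0,0,0],[0,0,0,0,0,0]]' 1 25
python3 -m crank '[[0,0,0,0,0,0],[0,0,0,0,0,0],[0,0,0,0,0,0],[0,0,0,0,0,0],[0,0,0,0,0,0],[0,0,0,0,0,0],[0,0,0,0,0,0],[0,0,0,0,0,0]]' -1 25
```

```text
t: 9.8
tool_pos: [0.537, -0.2544, 0.075]
tcp_rot: [0.141, 3.137, -0.002]
force: [-0.9, 0.3, -0.3]
width: 0.0852
grasp_force: 0.0
t: 10.6
tool_pos: [0.5366, -0.254, 0.0742]
tcp_rot: [0.141, 3.138, -0.001]
force: [-0.8, 1.3, 6.6]
width: 0.0442
grasp_force: 25.3
```

```bash
python3 -m crank '[[0,0,0.3,0,0,0],[0,0,0.5,0,0,0],[0,0,1,0,0,0],[0,0,1,0,0,0],[0,0,1,0,0,0],[0,0,1,0,0,0],[0,0,1,0,0,0],[0,0,1,0,0,0],[0,0,0.7,0,0,0],[0,0,0.3,0,0,0],[0,0,0,0,0,0]]'
python3 -m crank '[[-0.035,0.3,0,0,0,0],[-0.035,0.6,0,0,0,0],[-0.035,0.9,0,0,0,0],[-0.035,1,0,0,0,0],[-0.035,1,0,0,0,0],[-0.035,1,0,0,0,0],[-0.035,1,0,0,0,0],[-0.035,1,0,0,0,0],[-0.035,1,0,0,0,0],[-0.035,1,0,0,0,0],[-0.035,1,0,0,0,0],[-0.035,1,0,0,0,0],[-0.035,1,0,0,0,0],[-0.035,1,0,0,0,0],[-0.035,1,0,0,0,0],[-0.035,1,0,0,0,0],[-0.035,1,0,0,0,0],[-0.035,1,0,0,0,0],[-0.035,1,0,0,0,0],[-0.035,1,0,0,0,0]]'
python3 -m crank '[[0,0.6,0,0,0,0],[0,0.3,0,0,0,0],[0,0,0,0,0,0],[0,0,0,0,0,0],[0,0,0,0,0,0],[0,0,0,0,0,0]]'
python3 - <<'E'
from h import *
o=manip.get_obs();a=imaging.snapshot("scene");w=imaging.snapshot("wrist")
C=cam("scene");tp=o["tool_pos"];print(tp,[proj(p,C) for p in(tp,tp-[0,0,.071],(.519,.2285,.157))])
x,y=260,110
W=np.zeros((480,800,3),np.uint8)
W[:,:400]=cv2.resize(a[y:y+120,x:x+100,::-1],None,fx=4,fy=4,interpolation=cv2.INTER_CUBIC)
W[:300,400:]=cv2.resize(w[:,:,::-1],(400,300),interpolation=cv2.INTER_AREA)
cv2.imwrite("pics/s3.png",W);cv2.imwrite("pics/w3.png",w[:,:,::-1])
E
```

```text
t: 11.7
tool_pos: [0.5367, -0.2542, 0.2699]
tcp_rot: [0.141, 3.137, -0.002]
force: [0.2, 1.2, -2.0]
width: 0.0443
grasp_force: 26.0
t: 13.7
tool_pos: [0.5173, 0.218, 0.2676]
tcp_rot: [-0.14, -3.137, 0.0]
force: [0.2, -0.3, -1.7]
width: 0.0449
grasp_force: 26.0
t: 14.3
tool_pos: [0.519, 0.2379, 0.2686]
tcp_rot: [0.143, 3.138, 0.0]
force: [-0.1, -0.4, -1.6]
width: 0.0443
grasp_force: 26.0
[0.51900179 0.23787023 0.26856525] [array([336.30529122, 198.44133866]), array([332.55144645, 212.77687225]), array([327.84496892, 218.34528418])]
```

View pics/s3.png

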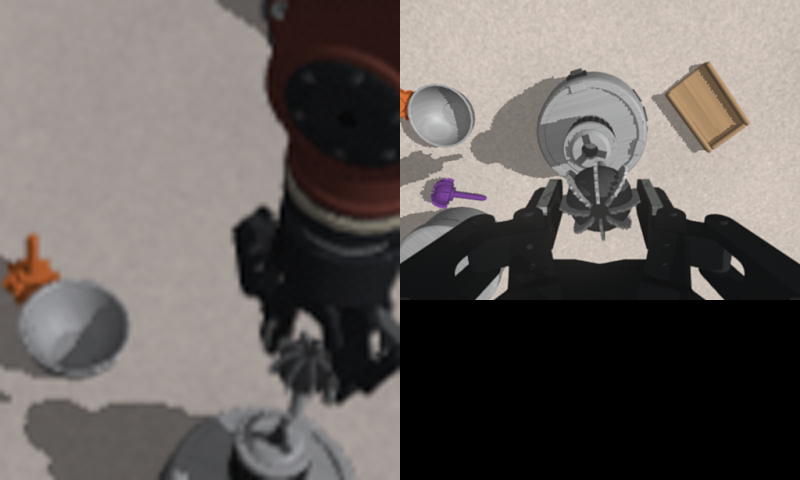

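The rasp hangs upright in the fingers (shank tip near scene (333, 213), as predicted), 9 mm past the axis in y. I'll correct that, then lower it by force.

```bash
python3 -m crank '[[0,-0.2,-0.5,0,0,0],[0,-0.17,-0.5,0,0,0],[0,0,-0.4,0,0,0],[0,0,0,0,0,0],[0,0,0,0,0,0],[0,0,0,0,0,0]]'
python3 -m crank '[[0,0,-0.2,0,0,0],[0,0,-0.2,0,0,0],[0,0,-0.2,0,0,0],[0,0,0,0,0,0]]'
```

```text
t: 15.0
tool_pos: [0.5191, 0.2295, 0.2343]
tcp_rot: [0.141, 3.137, 0.001]
force: [-0.3, -0.4, -0.8]
width: 0.044
grasp_force: 26.0
t: 15.4
tool_pos: [0.5184, 0.2293, 0.2174]
tcp_rot: [-0.141, -3.137, 0.0]
force: [0.9, -0.2, -1.1]
width: 0.0442
grasp_force: 26.0
```

```bash
python3 -m crank '[[0,-0.02,-0.25,0,0,0],[0,0,-0.25,0,0,0],[0,0,-0.25,0,0,0],[0,0,0,0,0,0]]'
python3 -m crank '[[0,0,-0.1,0,0,0],[0,0,-0.1,0,0,0],[0,0,0,0,0,0]]'
python3 -m crank '[[0,0,-0.1,0,0,0],[0,0,-0.06,0,0,0],[0,0,0,0,0,0]]'
```

```text
t: 15.8
tool_pos: [0.5183, 0.2287, 0.1984]
tcp_rot: [-0.141, -3.137, 0.0]
force: [0.0, 0.1, -1.4]
width: 0.0446
grasp_force: 26.0
t: 16.1
tool_pos: [0.5187, 0.2289, 0.1945]
tcp_rot: [-0.141, -3.138, -0.0]
force: [0.0, 0.1, -0.8]
width: 0.0446
grasp_force: 26.0
t: 16.4
tool_pos: [0.5187, 0.2288, 0.1905]
tcp_rot: [-0.141, -3.138, 0.0]
force: [-0.4, 0.6, -1.7]
width: 0.0447
grasp_force: 26.0
```

```bash
python3 -m crank '[[0,0,-0.08,0,0,0],[0,0,0,0,0,0]]'
python3 -m crank '[[0,0,-0.06,0,0,0],[0,0,0,0,0,0]]'
```

```text
t: 16.6
tool_pos: [0.5187, 0.2288, 0.1885]
tcp_rot: [-0.141, -3.138, -0.0]
force: [-0.4, 0.5, -1.3]
width: 0.0445
grasp_force: 26.0
t: 16.8
tool_pos: [0.5193, 0.2289, 0.1881]
tcp_rot: [0.141, 3.137, 0.0]
force: [-1.0, -1.4, 3.1]
width: 0.0444
grasp_force: 26.4
```

```bash
python3 -m crank '[[0,0,0,0,0,0],[0,0,0,0,0,0],[0,0,0,0,0,0],[0,0,0,0,0,0],[0,0,0,0,0,0],[0,0,0,0,0,0],[0,0,0,0,0,0],[0,0,0,0,0,0.86],[0,0,0,0,0,0.86],[0,0,0,0,0,0.86],[0,0,0,0,0,0.86],[0,0,0,0,0,0.86],[0,0,0,0,0,0.86],[0,0,0,0,0,0]]' 1
python3 -m crank '[[0,0,-0.4,0,0,0],[0,0,-0.4,0,0,0],[0,0,-0.4,0,0,0],[0,0,-0.25,0,0,0],[0,0,0,0,0,0],[0,0,0,0,0,0]]'
```

```text
t: 18.2
tool_pos: [0.5188, 0.2289, 0.1873]
tcp_rot: [1.057, -2.959, -0.0]
force: [-0.2, -0.0, -1.1]
width: 0.0856
grasp_force: 0.0
t: 18.8
tool_pos: [0.5188, 0.2288, 0.151]
tcp_rot: [1.053, -2.96, -0.0]
force: [1.3, -0.8, 0.1]
width: 0.0856
grasp_force: 0.0
```

```bash
python3 -m crank '[[0,0,0.04,0,0,0],[0,0,0,0,0,0],[0,0,0,0,0,0],[0,0,0,0,0,0],[0,0,0,0,0,0],[0,0,0,0,0,0],[0,0,0,0,0,0]]' -1 50
python3 -m crank '[[0,0,0,0,0,-0.5],[0,0,0,0,0,-1],[0,0,0,0,0,-1],[0,0,0,0,0,-1],[0,0,0,0,0,-1],[0,0,0,0,0,-1],[0,0,0,0,0,-1],[0,0,0,0,0,-1],[0,0,0,0,0,-1],[0,0,0,0,0,-1]]'
python3 - <<'E'
from bench import manip
print(manip.get_obs()["ft_torque"],manip.get_obs()["qpos"])
E
```

```text
t: 19.5
tool_pos: [0.5191, 0.229, 0.1532]
tcp_rot: [-1.053, 2.958, 0.0]
force: [-2.0, -0.3, 6.2]
width: 0.0526
grasp_force: 52.4
t: 20.5
tool_pos: [0.5191, 0.2278, 0.1533]
tcp_rot: [1.146, 2.923, -0.003]
force: [-3.9, -7.5, 6.9]
width: 0.0525
grasp_force: 52.4
[-1.49905484  0.68734115  0.17334733] [ 0.18409532  0.00698892 -0.17855227  1.38458919 -0.00245051  0.93159903]
```

```bash
python3 -m crank '[[0,0,0,0,0,-1],[0,0,0,0,0,-1],[0,0,0,0,0,-1],[0,0,0,0,0,-1],[0,0,0,0,0,-1],[0,0,0,0,0,-1],[0,0,0,0,0,-1],[0,0,0,0,0,-0.7]]' - 70
python3 - <<'E'
from bench import manip
print(manip.get_obs()["ft_torque"],manip.get_obs()["qpos"][5])
E
python3 -m crank '[[0,0,0,0,0,-0.6],[0,0,0,0,0,-0.6],[0,0,0,0,0,-0.6],[0,0,0,0,0,0]]'
python3 - <<'E'
from bench import manip
print(manip.get_obs()["ft_torque"],manip.get_obs()["qpos"][5])
E
```

```text
t: 21.3
tool_pos: [0.5181, 0.2275, 0.1534]
tcp_rot: [2.556, 1.823, -0.004]
force: [-9.4, -9.7, 12.3]
width: 0.0519
grasp_force: 71.9
[-1.96114929  2.05479024  0.2522809 ] 2.0863764563340874
t: 21.7
tool_pos: [0.5179, 0.2276, 0.1534]
tcp_rot: [2.776, 1.467, -0.004]
force: [-12.1, -8.1, 13.0]
width: 0.052
grasp_force: 72.0
[-1.8311872   2.31973618 -0.13996616] 2.3539362291153303
```

```bash
python3 -m crank '[[0,0,0,0,0,-0.4],[0,0,0,0,0,-0.4],[0,0,0,0,0,-0.4]]'
python3 - <<'E'
from bench import manip
print(manip.get_obs()["ft_torque"],manip.get_obs()["qpos"][5])
E
python3 -m crank '[[0,0,0,0,0,-0.4],[0,0,0,0,0,-0.2]]'
python3 - <<'E'
from bench import manip
print(manip.get_obs()["ft_torque"],manip.get_obs()["qpos"][5])
E
```

```text
t: 22.0
tool_pos: [0.5182, 0.2282, 0.1535]
tcp_rot: [2.896, 1.214, -0.002]
force: [-3.2, 1.2, 1.5]
width: 0.0521
grasp_force: 72.8
[0.0549902  0.56020709 0.24307347] 2.532381230069665
t: 22.2
tool_pos: [0.5198, 0.2296, 0.1535]
tcp_rot: [-2.948, -1.085, -0.005]
force: [7.7, 7.7, -3.0]
width: 0.0517
grasp_force: 74.1
[ 1.67233893 -1.77485704  0.14284048] 2.621404405524497
```

```bash
python3 -m crank '[[0,0,0,0,0,0],[0,0,0,0,0,-0.3],[0,0,0,0,0,-0.3]]' - 100
python3 - <<'E'
from bench import manip
print(manip.get_obs()["ft_torque"],manip.get_obs()["qpos"][5])
E
python3 -m crank '[[0,0,0,0,0,-0.3],[0,0,0,0,0,-0.3]]'
python3 - <<'E'
from bench import manip
print(manip.get_obs()["ft_torque"],manip.get_obs()["qpos"][5])
E
```

```text
t: 22.5
tool_pos: [0.5197, 0.2293, 0.1539]
tcp_rot: [2.993, 0.953, 0.005]
force: [4.4, 4.2, 4.8]
width: 0.0506
grasp_force: 104.0
[ 1.02523904 -0.81658918  0.19552938] 2.710414632953913
t: 22.7
tool_pos: [0.5181, 0.2283, 0.1538]
tcp_rot: [3.032, 0.816, -0.002]
force: [-6.9, -5.2, 14.1]
width: 0.0509
grasp_force: 104.5
[-0.92667354  1.65891164  1.3563085 ] 2.800748209032554
```

```bash
python3 -m crank '[[0,0,0,0,0,-0.2],[0,0,0,0,0,-0.2]]'
python3 - <<'E'
from bench import manip
print(manip.get_obs()["ft_torque"],manip.get_obs()["qpos"][5])
E
python3 -m crank '[[0,0,0,0,0,0.2],[0,0,0,0,0,0],[0,0,0,0,0,0],[0,0,0,0,0,0],[0,0,0,0,0,0],[0,0,0,0,0,0],[0,0,0,0,0,0],[0,0,0,0,0,1],[0,0,0,0,0,1],[0,0,0,0,0,1],[0,0,0,0,0,1],[0,0,0,0,0,1],[0,0,0,0,0,1],[0,0,0,0,0,0],[0,0,0,0,0,0]]' 1
python3 -m crank '[[0,0,0,0,0,0],[0,0,0,0,0,0],[0,0,0,0,0,0],[0,0,0,0,0,0],[0,0,0,0,0,0],[0,0,0,0,0,0],[0,0,0,0,0,0],[0,0,0,0,0,-0.4],[0,0,0,0,0,-0.4]]' -1 80
python3 - <<'E'
from bench import manip
print(manip.get_obs()["ft_torque"],manip.get_obs()["qpos"][5])
E
```

```text
t: 22.9
tool_pos: [0.5168, 0.2277, 0.1537]
tcp_rot: [3.055, 0.724, -0.006]
force: [-17.6, -10.7, 20.8]
width: 0.0512
grasp_force: 105.3
[-1.98850367  3.8688083   1.62467105] 2.860828171713014
t: 24.4
tool_pos: [0.5189, 0.2289, 0.152]
tcp_rot: [2.412, 2.013, 0.0]
force: [-1.1, 0.4, -0.2]
width: 0.0856
grasp_force: 0.0
t: 25.3
tool_pos: [0.5192, 0.2312, 0.1528]
tcp_rot: [-2.522, -1.869, -0.007]
force: [2.3, 15.7, 1.3]
width: 0.0511
grasp_force: 84.0
[ 3.91225816 -1.08163613  1.33609428] 2.052533901767607
```

At the stop (1.34 N m at once on the fresh grip). I'll let go, rise and check.

```bash
python3 -m crank '[[0,0,0,0,0,0],[0,0,0,0,0,0],[0,0,0,0,0,0],[0,0,0,0,0,0],[0,0,0,0,0,0],[0,0,0,0,0,0],[0,0,0.4,0,0,0],[0,0,1,0,0,0],[0,0,1,0,0,0],[0,0,1,0,0,0],[0,0,1,0,0,0],[0,0,1,0,0,0],[0,0,0.6,0,0,0],[0,0,0,0,0,0],[0,0,0,0,0,0],[0,0,0,0,0,0]]' 1
python3 - <<'E'
from h import *
o=manip.get_obs();C=cam("wrist",o);w=imaging.snapshot("wrist");s=imaging.snapshot("scene")
a=np.array([.519,.2285,0]);x,y=proj(a+[0,0,.18],C).astype(int)-[60,75]
D=cam("scene")
print(o["tool_pos"],"origin",x,y,"top,rim pred",proj(a+[0,0,.196],C),proj(a+[0,0,.157],C),proj(a+[0,0,.196],D),proj(a+[0,0,.157],D))
W=np.zeros((600,790,3),np.uint8)
W[:,:480]=cv2.resize(w[y:y+150,x:x+120,::-1],None,fx=4,fy=4,interpolation=cv2.INTER_CUBIC)
W[:400,490:790]=cv2.resize(s[180:280,290:365,::-1],None,fx=4,fy=4,interpolation=cv2.INTER_CUBIC)
W[420:600,490:730]=cv2.resize(s[100:190,150:270,::-1],(240,180))
cv2.imwrite("pics/f.png",W)
E
```

```text
t: 26.9
tool_pos: [0.5185, 0.2288, 0.3009]
tcp_rot: [-2.523, -1.871, 0.002]
force: [0.4, 1.1, 0.3]
width: 0.0854
grasp_force: 0.0
[0.51846318 0.22879535 0.30090693] origin 194 116 top,rim pred [254.08235795 197.82187624] [254.28464534 184.72452159] [329.66935727 211.04207301] [327.84496892 218.34528418]
```

View pics/f.png

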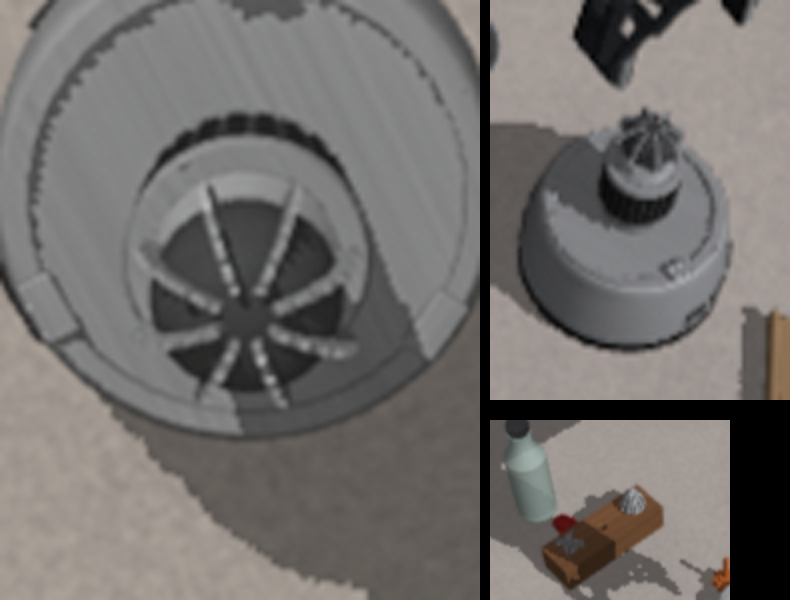

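The rasp is centred and upright: its hub is at scene (329.5, 211) and the prediction was (329.7, 211.0). The reamer and churner are still in the block. Handing in.

```bash
python3 -c "
from bench import manip
print(manip.finish_job())"
```

```text
the job is handed in; nothing more can be done
None
```

The rasp is fitted: shank fully home in the opened chuck, sleeve turned clockwise to its stop, and the last picture showed it upright and centred with the reamer and churner still in the block; the job is handed in, and no verdict came back.

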